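# Open the leaf drill jig: unlock it, hold both catches down until its sprung leaf is up

## Robot

A 6-joint arm with a two-finger parallel gripper is mounted at the origin on a cart in front of the work surface, level with it; the furniture and walls round the work are solid. World frame = base frame: x ahead of the robot, y to its left, z up, the work surface at z = 0. Lengths are in m, angles in rad, forces in N, time in s.
With the tool pointing down it reaches from about 0.4 to 0.825 m from the base axis. Payload 7 kg.
Tool frame: the origin (TCP) lies midway between the tips of the shut fingers; the grasp point (between the pads) lies 19 mm behind it; z points along the fingers, y is the line along which they close (so a half turn about z gives the same grasp; the last joint's range is limited). The gripper opens to 88 mm and grips with 3 to 60 N. Pads are 19 mm wide; open, the fingers measure 130 mm over their backs; the gripper's body (78 mm by 193 mm) begins 47 mm behind the grasp point.
Start: joints at [0.288, 0.359, 0.012, 0, -1.224, -0.288], TCP at [0.675, -0, 0.227] pointing down, gripper open.
Joint ranges: [-3.07, 3.07], [-1.43, 2.12], [-1.02, 1.25], [-3.03, 1.67], [-3.05, -0], [-3.03, 3.03]. Speed limits (rad/s): [2.39, 2.39, 3.01, 3.14, 3.14, 3.14].

## Interface

Orientations are given as a unit quaternion [w, x, y, z].
In Python, from plant import monitor, get_image, hand_in gives the robot as it stands.
- The arm moves only by the tool move_arm, never from a script. Its argument "increments" is a list of rows, each a list of 7 numbers: the shift along the tool's x, y, z in cm, then the turn, a rotation vector about the tool's x, y, z in degrees, then the finger opening in cm, from 0 to 8.76. In form: [[x, y, z, wx, wy, wz, gripper], ...]. A call has 1 to 20 rows; each row is the pose to reach, as a shift and turn from the pose commanded when the call began, along the tool's axes at that moment; what a row does not reach only later rows make up. A row lasts 1/12 s, in which the tool goes at most 41.7 mm and 7.16 degrees, less where a joint would pass 70% of its speed; a pose out of reach is approached as far as the arm can. A call with a gripper value outside its range is refused whole. The fingers move at their own pace and stop on an object; "grip_force" is the grip in N (left out, the last holds). Time passes only in rows, so rows that repeat a pose let the fingers close. It gives the time, the measured TCP pose, the force, the opening and the grip force at its end, in the units of the state.
- monitor.state(): the state, without advancing time (a new reading comes with each control period).
- get_image(name): name is "scene" or "side" or "wrist"; returns a dict with "pixels" (480x640x3 uint8, red, green, blue), "range_z" (480x640 float32, m along the optical axis (not along the pixel's ray), 0 where there is no reading), "fx", "fy", "cx", "cy" (pixels), "xyz" and "rotation" of the camera in the world. Camera axes: x right, y down, z forward; pixel columns grow to the right and rows downward; lengths in m; the calibration is good to about 2 mm. A picture is of the moment at which its call begins.
- hand_in(): hands the job in; it is judged then, once.
The state is a dict: "time_s": time; "joint_pos": joint angles; "joint_vel": joint speeds; "tau": joint torques, N m; "eef_pos": TCP position; "eef_rot": TCP orientation; "ft_force": force on the tool from outside, world axes, zero at the start; "moment": the same for the moment, N m; "finger_gap": finger opening in m; "gripper_force": force on a finger pad.
Only numpy, scipy, OpenCV 4.12 (cv2) and the standard library are available. Lean on these libraries where they do the work, as an engineer would, in place of code of your own. Each camera call takes 0.05 s, during which the arm holds its last target. There are 200 camera calls.

## Task

Open the dark blue drill jig so that the flange blank in it can be changed: push the yellow lock tab on its right side fully in, then press both red release buttons down together, one fingertip on each, and keep both fully down until the sprung leaf has swung up by itself and stopped, then let go and draw clear. The leaf must rise by its own spring: do not touch it or help it, leave the blank lying in its nest and the tools and parts around the jig where they are, and pick nothing up.

Things in the scene. Friction and masses are not known exactly. Their poses are not given: they have to be found in the camera images.
- jig: drill jig bolted to the bench, turned up to 0.3 rad: dark blue base 176 mm square, 28 mm high, a steel leaf hinged over it, in front a 130 mm wide tongue with two catches. Origin under the base's middle at bench height; x points from the buttons (front, x -149 mm) to the leaf's hinge (back, x 80 mm, 52 mm up), y to the left, z up. Leaf shut, nothing on it is higher than 70 mm
- button_left (a point): centre of the top of the left red release button, 26 mm across; at rest at x -149, y +30, z +45 mm in the jig's frame. It sits on a rocking catch, 45 mm in front of the pivot, goes down 13 mm and 1 mm forward in full travel, against a spring of 3 N at the top and 5 N at the bottom (each button), then meets a hard stop; it springs back when let go
- button_right (a point): the same for the right red release button (at rest in the jig's frame x -149, y -30, z +45 mm); the buttons are 60 mm apart, centre to centre
- catch_left (a joint): how far the left catch is pressed: 0 at rest, 0.30 rad with the button fully down; the leaf is free of this catch from about 0.2 rad. While the lock bar is out its block stops the arm at about 0.02 rad
- catch_right (a joint): the same for the right catch. Each catch alone holds the leaf shut, and three ratchet teeth, 10 mm apart, let a catch bite again if it is let go in the first 20 mm of the rise of the leaf edge
- lock_tab (a point): centre of the outer (right, -y) face of the yellow upright lock tab, 20 mm wide along the jig's x, 6 mm thick, standing from 20 to 52 mm above the bench; this point is 38 mm up. Out (locked), it lies at x -137, y -88 mm in the jig's frame; there is free bench to the right of it. The bar it sits on slides with about 2 N of friction
- lock (a joint): travel of the lock bar along the jig's +y (m): near 0 out and locked (starts at 0 to 0.004), 0.020 fully in and unlocked
- leaf (a joint): angle of the leaf: 0 shut and level, 1.35 rad fully open at its stop. Once both catches are held off, its spring and damper swing it up by itself in 5 to 8 s
- leaf_edge (a point): middle of the upper front edge of the leaf (124 mm wide, 12 mm thick, edge 165 mm from the hinge). Shut, it lies 64 mm behind the buttons, 58 mm above the bench; it swings up and away from the buttons
- blank: bright ground steel flange blank, 145 mm across and 8 mm thick, loose in the jig's nest under the leaf; origin under its centre. It stays there
- rusty_blank: the next flange blank, a rusty brown steel disc 145 mm across and 8 mm thick, lying flat on the bench; origin under its centre. Bystander
- chuck_key: drill chuck key, dark steel, about 52x54x19 mm, on the bench to the right of the jig; origin under its middle. Bystander
- teal_guide: teal drilling guide plate, 36x90x11 mm, on the bench to the right of the jig; origin under its centre. Bystander
- side_cutters: side cutters with red grips, 46x149x15 mm, on the bench; origin under the middle. Bystander
- hammer: chipping hammer with an ash handle, 86x165x33 mm, on the bench; origin under the middle. Bystander
- marker: white paint marker, 14x120x16 mm, on the bench; origin under the middle. Bystander

How it is judged:
By the outcome, as a careful person would: the job done as asked, in the order asked, and still so for the second after the job is handed in, with the robot touching nothing.
It also fails if it takes over 54 s, if anything falls off the work surface, if the arm or the gripper's body presses on something with over 40 N, if the wrist force passes 120 N, or if a joint passes its speed limit or range.

## Working session

There is one attempt and no reset: what is moved stays moved. The work goes in short steps, Python scripts to look and compute and a tool call to move; the robot and the scene stay as the last step left them, time stands still between calls to the robot, and variables do not carry over. Pictures are saved under pics/ and viewed, at most 10 in all, crops included, and the job is handed in when it is done.

Besides the shell and the picture viewer there is one more tool, called in YAML: its name, and indented under it one key for each argument. move_arm: Moves the arm, as the interface text tells. Its arguments: {"type":"object","properties":{"increments":{"type":"array","items":{"type":"array","items":{"type":"number"}}},"grip_force":{"type":"number"}},"required":["increments"]}

```bash
mkdir -p pics
cat > h.py <<'E'
import numpy as np, cv2
from plant import monitor, get_image, hand_in
def cloud(im):
    z=im["range_z"]; v,u=np.mgrid[0:480,0:640]
    p=np.stack([(u-im["cx"])/im["fx"]*z,(v-im["cy"])/im["fy"]*z,z],-1)
    return p@np.array(im["rotation"]).T+np.array(im["xyz"])
def blobs(im,lo,hi,amin=30):
    hsv=cv2.cvtColor(im["pixels"],cv2.COLOR_RGB2HSV)
    m=cv2.inRange(hsv,np.array(lo),np.array(hi)); 
    n,l,s,c=cv2.connectedComponentsWithStats(m)
    return [(l==i,s[i],c[i]) for i in range(1,n) if s[i][4]>=amin]
E
python3 - <<'E'
from h import *
np.set_printoptions(precision=4,suppress=True)
for n in ["scene","side"]:
    im=get_image(n); cv2.imwrite(f"pics/{n}0.png",im["pixels"][:,:,::-1]); P=cloud(im)
    print(n,im["xyz"],np.array(im["rotation"])[:,2],im["fx"])
    for nm,lo,hi in [("red",(0,150,80),(8,255,255)),("red2",(172,150,80),(180,255,255)),("yel",(22,130,90),(35,255,255))]:
        for m,s,c in blobs(im,lo,hi):
            q=P[m&(im["range_z"]>0)]; print(nm,s,c,np.median(q,0),q.min(0),q.max(0))
print(monitor.state())
E
```

```text
Traceback (most recent call last):
  File "h.py", line 6, in cloud
    return p@np.array(im["rotation"]).T+np.array(im["xyz"])
           ~^~~~~~~~~~~~~~~~~~~~~~~~~~~
ValueError: matmul: Input operand 1 has a mismatch in its core dimension 0, with gufunc signature (n?,k),(k,m?)->(n?,m?) (size 4 is different from 3)
```

View pics/scene0.png

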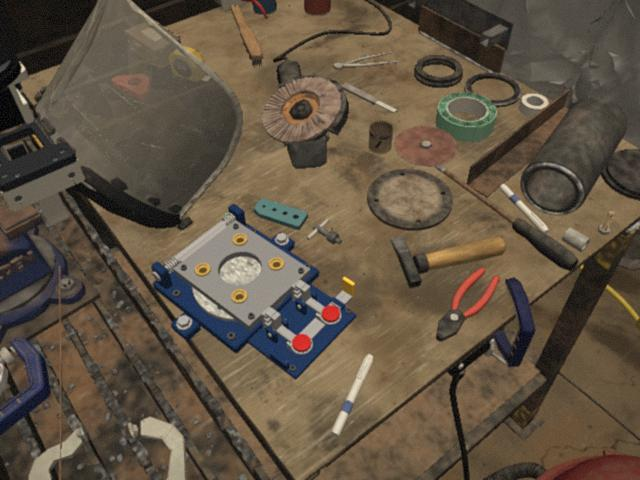

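The scene picture shows the jig at about (245,290), the red buttons at (302,343) and (331,313), the yellow tab at (348,286), and free bench around the tab. The camera rotation is a quaternion, so I'll fix the helper.

```bash
sed -i 's/^import numpy.*/&\nfrom scipy.spatial.transform import Rotation as R/; s/np.array(im\["rotation"\]).T/R.from_quat(im["rotation"],scalar_first=True).as_matrix().T/' h.py
python3 - <<'E'
from h import *
np.set_printoptions(precision=4,suppress=True)
for n in ["scene","side"]:
    im=get_image(n); cv2.imwrite(f"pics/{n}0.png",im["pixels"][:,:,::-1]); P=cloud(im)
    print(n,im["xyz"],im["rotation"],im["fx"])
    for nm,lo,hi in [("red",(0,150,80),(8,255,255)),("red2",(172,150,80),(180,255,255)),("yel",(18,130,90),(35,255,255))]:
        for m,s,c in blobs(im,lo,hi):
            q=P[m&(im["range_z"]>0)]
            if len(q) and abs(np.median(q,0)[2])<.1: print(nm,s,c,np.median(q,0),q.min(0),q.max(0))
print(monitor.state())
E
```

```text
scene [0.0533 0.0453 0.723 ] [ 0.1663 -0.4065  0.8386 -0.3222] 597.5631810865075
red [252   0  16  18  53] [259.9245   7.5472] [ 1.2385 -0.6727  0.0273] [ 1.2224 -0.681   0.0034] [ 1.2658 -0.6663  0.039 ]
red [452 268  33  41 389] [465.8869 286.6581] [ 0.3551 -0.4428  0.013 ] [ 0.3375 -0.489  -0.0021] [ 0.371  -0.4004  0.0169]
red [463 276  36  42 397] [482.7179 298.1108] [ 0.3234 -0.4451  0.0131] [ 0.3147 -0.4937 -0.0008] [ 0.3417 -0.4034  0.0175]
red [322 306  18  16 224] [330.4196 313.1786] [ 0.4241 -0.2422  0.0456] [ 0.4125 -0.2557  0.0408] [ 0.4374 -0.2311  0.0486]
red [293 334  18  18 247] [301.4211 342.3522] [ 0.4114 -0.1839  0.0458] [ 0.3993 -0.1964  0.0424] [ 0.4235 -0.1718  0.0489]
yel [184  46  20  15  85] [194.4824  52.3529] [ 1.1094 -0.4242  0.0599] [ 1.095  -0.4364  0.0407] [ 1.1365 -0.4139  0.0661]
yel [233 234  14  11 127] [239.4646 238.9449] [ 0.6072 -0.2139  0.0615] [ 0.5909 -0.2231  0.0493] [ 0.6138 -0.2012  0.0654]
yel [474 240  28  10  45] [487.0889 243.8   ] [ 0.3826 -0.5141  0.0323] [ 0.3724 -0.5356  0.029 ] [ 0.3907 -0.4941  0.0351]
yel [427 245  46  17 188] [
[... 971 characters left out ...]
[ 1.112  -0.2983  0.0164] [ 1.1025 -0.3112  0.005 ] [ 1.1244 -0.2837  0.0204]
yel [294 244  10  13 101] [298.6733 250.4653] [ 0.4463 -0.2956  0.0395] [ 0.4376 -0.3     0.0232] [ 0.4545 -0.2914  0.0546]
{'time_s': 0.15, 'joint_pos': array([ 0.2881,  0.3592,  0.0113, -0.0002, -1.2241, -0.2881]), 'joint_vel': array([ 0.0002, -0.0009,  0.0034,  0.0006, -0.0005,  0.0015]), 'tau': array([  0.0001, -58.3275,  29.329 ,   7.0012,   0.0088,  -0.0001]), 'eef_pos': array([ 0.6746, -0.    ,  0.2258]), 'eef_rot': array([-0.0005, -0.7071,  0.7071,  0.0004]), 'ft_force': array([-0.8004, -0.5682,  0.2743]), 'moment': array([-0.0056,  0.0031,  0.023 ]), 'gripper_force': 0.0, 'finger_gap': 0.08752882776946272}
```

View pics/side0.png

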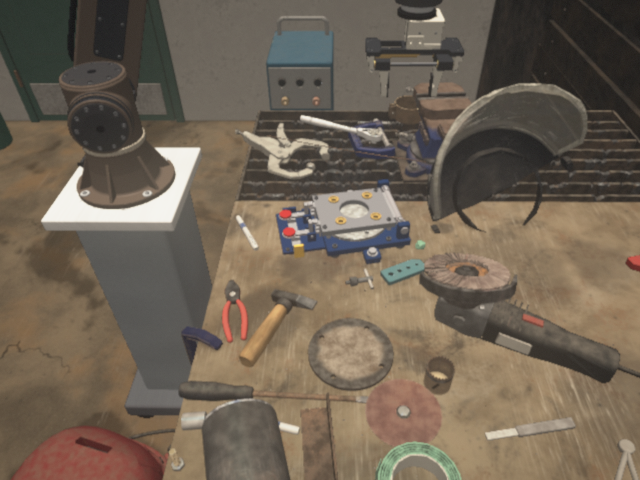

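The side picture shows the same layout: buttons at (285,213) and (289,231), tab at (299,250), and the hammer head at (290,298), well clear of the tab. The jig's yaw is about 0.21 rad and its origin about (0.563,-0.184). The bushing mean agrees, at (0.563,-0.185).

```bash
cat >> h.py <<'E'
L=np.array([.411,-.1852]);Rb=np.array([.4237,-.2441])
def jig():
    d=L-Rb; a=np.arctan2(-d[0],d[1]); x=np.array([np.cos(a),np.sin(a)]); y=np.array([-x[1],x[0]])
    return a,(L+Rb)/2+.149*x,x,y
def go(p,w=None):
    s=monitor.state(); T=R.from_quat(s["eef_rot"],scalar_first=True)
    print("shift cm",T.inv().apply(np.array(p)-s["eef_pos"])*100)
E
python3 - <<'E'
from h import *
np.set_printoptions(precision=4,suppress=True)
a,O,x,y=jig(); print(a,np.degrees(a),O)
im=get_image("wrist"); s=monitor.state(); T=R.from_quat(s["eef_rot"],scalar_first=True)
print("cam in tool",T.inv().apply(np.array(im["xyz"])-s["eef_pos"]))
for q in [(-.137,-.124,.15),(-.137,-.124,.03)]:
    p=np.r_[O+q[0]*x+q[1]*y,q[2]]; print(p); go(p)
P=cloud(im); Q=T.inv().apply(P.reshape(-1,3)-s["eef_pos"]); k=(im["range_z"].ravel()>0)&(Q[:,2]<.02); Q=Q[k]
print(len(Q)); 
for lo in np.arange(-.06,.02,.01):
    q=Q[(Q[:,2]>=lo)&(Q[:,2]<lo+.01)]
    if len(q): print(lo,len(q),q.min(0),q.max(0),np.abs(q[:,1]).min())
im=get_image("side");P=cloud(im).reshape(-1,3)
J=(P[:,:2]-O)@np.c_[x,y]; k=(J[:,0]>-.25)&(J[:,0]<-.03)&(J[:,1]>-.4)&(J[:,1]<-.1)&(P[:,2]>.012)&(P[:,2]<.2)
print("things right of tab, jig y max",J[k].max(0),P[k,2].max())
E
```

```text
0.21236839918296024 12.167812975133142 [ 0.563  -0.1832]
cam in tool [ 0.0708 -0.0011 -0.1578]
[ 0.4552 -0.3333  0.15  ]
shift cm [33.3321 21.9417  7.6246]
[ 0.4552 -0.3333  0.03  ]
shift cm [33.3307 21.9298 19.6246]
120144
-0.06 1123 [-0.0084 -0.0503 -0.06  ] [ 0.0129  0.0473 -0.05  ] 0.04567358146453485
-0.049999999999999996 1514 [-0.0104 -0.0495 -0.05  ] [ 0.0073  0.0471 -0.04  ] 0.04183575084771311
-0.039999999999999994 718 [-0.0087 -0.0628 -0.0399] [ 0.0134  0.0602 -0.03  ] 0.04201875434765268
-0.029999999999999992 1096 [-0.0088 -0.0627 -0.03  ] [ 0.0132  0.0593 -0.02  ] 0.04214980792100704
-0.01999999999999999 1035 [ 0.0015 -0.0612 -0.02  ] [ 0.0132  0.0583 -0.01  ] 0.042132892272899264
-0.009999999999999988 1009 [-0.0028 -0.1224 -0.01  ] [ 0.1223  0.0583 -0.    ] 0.042162371411993325
1.3877787807814457e-17 2857 [-0.002  -0.1346  0.    ] [0.1256 0.0462 0.01  ] 0.04260869626750358
0.010000000000000009 4682 [ 0.0827 -0.146   0.01  ] [ 0.1288 -0.0871  0.02  ] 0.08707506402313624
things right of tab, jig y max [-0.03   -0.1528] 0.036589141548570514
```

move_arm:
  increments:
    - [32.7, 22.1, 7.6, 0, 0, 77.8, 0]
    - [32.7, 22.1, 7.6, 0, 0, 77.8, 0]
    - [32.7, 22.1, 7.6, 0, 0, 77.8, 0]
    - [32.7, 22.1, 7.6, 0, 0, 77.8, 0]
    - [32.7, 22.1, 7.6, 0, 0, 77.8, 0]
    - [32.7, 22.1, 7.6, 0, 0, 77.8, 0]
    - [32.7, 22.1, 7.6, 0, 0, 77.8, 0]
    - [32.7, 22.1, 7.6, 0, 0, 77.8, 0]
    - [32.7, 22.1, 7.6, 0, 0, 77.8, 0]
    - [32.7, 22.1, 7.6, 0, 0, 77.8, 0]
    - [32.7, 22.1, 7.6, 0, 0, 77.8, 0]
    - [32.7, 22.1, 7.6, 0, 0, 77.8, 0]
    - [32.7, 22.1, 7.6, 0, 0, 77.8, 0]
    - [32.7, 22.1, 7.6, 0, 0, 77.8, 0]
    - [32.7, 22.1, 7.6, 0, 0, 77.8, 0]
    - [32.7, 22.1, 7.6, 0, 0, 77.8, 0]
    - [32.7, 22.1, 7.6, 0, 0, 77.8, 0]
    - [32.7, 22.1, 7.6, 0, 0, 77.8, 0]
  grip_force: 20

```text
time_s: 1.75
eef_pos: [0.4543, -0.3266, 0.1506]
eef_rot: [0.0, -0.107, 0.994, -0.0]
ft_force: [-0.5, 0.3, -0.2]
finger_gap: 0.0002
gripper_force: 0.0
```

```bash
cat >> h.py <<'E'
def where():
    a,O,x,y=jig(); s=monitor.state(); T=R.from_quat(s["eef_rot"],scalar_first=True).as_matrix()
    d=s["eef_pos"][:2]-O; print("t",s["time_s"],"jig mm",1e3*np.r_[d@x,d@y,s["eef_pos"][2]],"yaw err deg",np.degrees(np.arctan2(T[:2,1]@x,T[:2,1]@y)),"toolz",T[:,2],"F jig",s["ft_force"][:2]@x,s["ft_force"][:2]@y,s["ft_force"][2],"gap",s["finger_gap"])
E
python3 - <<'E'
from h import *
np.set_printoptions(precision=3,suppress=True)
where()
im=get_image("wrist"); cv2.imwrite("pics/w1.png",im["pixels"][:,:,::-1]); P=cloud(im);a,O,x,y=jig()
for nm,lo,hi in [("red",(0,150,80),(8,255,255)),("yel",(18,130,90),(35,255,255))]:
    for m,s,c in blobs(im,lo,hi,80):
        q=P[m&(im["range_z"]>0)]; J=np.c_[(q[:,:2]-O)@np.c_[x,y],q[:,2]]*1e3
        print(nm,s,np.median(q,0),np.median(J,0),J.min(0),J.max(0))
E
```

```text
t 1.75 jig mm [-136.427 -117.215  150.62 ] yaw err deg -0.12033766602569954 toolz [ 0. -0. -1.] F jig -0.42660833328707 0.38032536799660593 -0.1909143599361161 gap 0.00019297798196169755
red [ 126   11  130   28 1283] [ 0.329 -0.455  0.011] [-284.433 -215.865   11.305] [-295.342 -258.578   -1.321] [-278.323 -165.982   14.907]
red [ 130   53  128   27 1169] [ 0.358 -0.448  0.012] [-256.533 -215.474   11.629] [-268.303 -258.63     4.724] [-250.128 -165.64    15.594]
red [422 207  36  34 926] [ 0.425 -0.246  0.045] [-148.196  -31.761   44.879] [-160.063  -44.107   41.54 ] [-135.112  -18.98    46.865]
red [503 207  37  34 981] [ 0.412 -0.187  0.045] [-148.253   27.606   44.817] [-160.066   15.509   40.25 ] [-135.342   41.937   47.181]
yel [359 220  12  35 257] [ 0.445 -0.298  0.048] [-139.744  -87.574   47.57 ] [-145.913  -88.837   -1.59 ] [-110.663  -75.012   53.165]
yel [301 294   6  66 238] [ 0.425 -0.338  0.236] [-167.78  -122.402  235.521] [-171.452 -123.074  228.437] [-157.629 -122.098  238.458]
yel [333 294   7  40 142] [ 0.421 -0.332  0.235] [-169.759 -115.47   234.525] [-172.114 -115.937  228.802] [-165.439 -114.945  240.006]
yel [334 335   5  25  80] [ 0.43  -0.33   0.237] [-161.218 -115.532  236.958] [-165.385 -115.916  234.259] [-157.462 -114.972  238.875]
yel [508 353  25  25  92] [ 0.51  -0.165  0.062] [-47.972  28.041  61.61 ] [-52.658  24.342  59.127] [-32.028  40.825  63.775]
yel [514 358  22  20 291] [ 0.519 -0.153  0.059] [-37.039  39.595  58.958] [-48.862  27.658  47.499] [-31.779  45.377  63.92 ]
yel [  63  371  430   16 5132] [ 0.433 -0.332  0.244] [-158.483 -118.028  243.521] [-159.799 -170.305  238.805] [-157.083  -84.61   246.675]
```

View pics/w1.png

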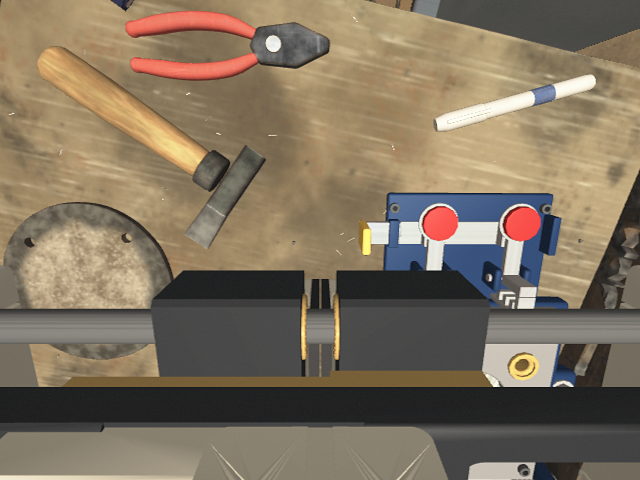

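The wrist picture shows the tab at (365,237), the buttons at (440,223) and (521,223), and the hammer head at (230,195), clear of where the fingers come down. Next I descend and start pushing the tab.

move_arm:
  increments:
    - [0, 0, 3, 0, 0, 0, 0]
    - [0, 0, 6, 0, 0, 0, 0]
    - [0, 0, 9, 0, 0, 0, 0]
    - [0, 0, 11, 0, 0, 0, 0]
    - [0, 0, 12, 0, 0, 0, 0]
    - [0, 0, 12, 0, 0, 0, 0]
    - [0, 0.3, 12, 0, 0, 0, 0]
    - [0, 0.6, 12, 0, 0, 0, 0]
    - [0, 0.9, 12, 0, 0, 0, 0]
    - [0, 1.2, 12, 0, 0, 0, 0]
    - [0, 1.4, 12, 0, 0, 0, 0]
    - [0, 1.6, 12, 0, 0, 0, 0]
    - [0, 1.8, 12, 0, 0, 0, 0]
    - [0, 2.0, 12, 0, 0, 0, 0]
    - [0, 2.2, 12, 0, 0, 0, 0]
    - [0, 2.2, 12, 0, 0, 0, 0]

```text
time_s: 3.13
eef_pos: [0.4496, -0.3054, 0.0308]
eef_rot: [0.0, -0.106, 0.994, -0.0]
ft_force: [0.7, -1.3, 1.0]
finger_gap: 0.0004
gripper_force: 0.8
```

```bash
cat > chk.py <<'E'
from h import *
np.set_printoptions(precision=3,suppress=True)
where()
a,O,x,y=jig()
for n in ["side","scene","wrist"]:
    im=get_image(n); P=cloud(im)
    for m,s,c in blobs(im,(18,130,90),(35,255,255),15):
        q=P[m&(im["range_z"]>0)]; J=np.c_[(q[:,:2]-O)@np.c_[x,y],q[:,2]]*1e3
        J=J[(J[:,2]>22)&(J[:,2]<55)&(abs(J[:,0]+137)<16)&(J[:,1]<-50)]
        if len(J)>8: print(n,len(J),np.median(J,0),J.min(0),J.max(0))
E
python3 chk.py
```

```text
t 3.1333 jig mm [-136.553  -95.48    30.816] yaw err deg -0.042895483669443395 toolz [ 0.001 -0.    -1.   ] F jig 0.38260763311391105 -1.4617740335143614 0.9803162694267348 gap 0.00036401206938554417
scene 89 [-142.362  -73.554   39.442] [-146.407  -80.07    24.159] [-131.328  -72.23    54.24 ]
```

move_arm:
  increments:
    - [0, 0.2, 0, 0, 0, 0, 0]
    - [0, 0.4, 0, 0, 0, 0, 0]
    - [0, 0.6, 0, 0, 0, 0, 0]
    - [0, 0.7, 0, 0, 0, 0, 0]
    - [0, 0.8, 0, 0, 0, 0, 0]
    - [0, 0.9, 0, 0, 0, 0, 0]
    - [0, 1.0, 0, 0, 0, 0, 0]
    - [0, 1.1, 0, 0, 0, 0, 0]
    - [0, 1.1, 0, 0, 0, 0, 0]

```text
time_s: 4.03
eef_pos: [0.447, -0.2946, 0.0306]
eef_rot: [-0.0, -0.106, 0.994, 0.0]
ft_force: [1.9, -1.2, 0.5]
finger_gap: 0.0005
gripper_force: 0.6
```

```bash
python3 chk.py
```

```text
t 4.0333 jig mm [-136.897  -84.377   30.55 ] yaw err deg -0.03428978254538955 toolz [-0.  0. -1.] F jig 1.5801496755188702 -1.6045659803752703 0.47197589557712044 gap 0.0005499920832235231
scene 84 [-142.491  -62.508   39.748] [-146.006  -68.884   28.105] [-130.41   -60.942   54.474]
```

Outer face is near -68 and there is no stop force yet. I'll creep further in until the stop is felt.

move_arm:
  increments:
    - [0, 0.1, 0, 0, 0, 0, 0]
    - [0, 0.2, 0, 0, 0, 0, 0]
    - [0, 0.3, 0, 0, 0, 0, 0]
    - [0, 0.3, 0, 0, 0, 0, 0]

```text
time_s: 4.52
eef_pos: [0.4469, -0.2937, 0.0309]
eef_rot: [0.0, -0.107, 0.994, -0.001]
ft_force: [1.8, -15.6, -3.9]
finger_gap: 0.0002
gripper_force: 7.3
```

```bash
python3 chk.py
```

```text
t 4.5167 jig mm [-136.789  -83.471   30.932] yaw err deg -0.07449659348447711 toolz [ 0.001 -0.002 -1.   ] F jig -1.5120066717758043 -15.627992430116857 -3.90226212060443 gap 0.0002454975138713384
scene 84 [-142.278  -62.146   40.385] [-146.904  -68.587   24.063] [-131.064  -60.439   54.415]
```

move_arm:
  increments:
    - [0, -0.3, 0, 0, 0, 0, 0]
    - [0, -0.9, 0, 0, 0, 0, 0]
    - [0, -1.5, 0, 0, 0, 0, 0]
    - [0, -1.5, -3, 0, 0, 0, 0]
    - [0, -1.5, -6, 0, 0, 0, 0]
    - [0, -1.5, -9, 0, 0, 0, 4.4]
    - [0.6, 1.5, -9, 0, 0, 0, 4.4]
    - [1.2, 4.5, -9, 0, 0, 0, 4.4]
    - [1.2, 7.5, -9, 0, 0, 0, 4.4]
    - [1.2, 8.1, -9, 0, 0, 0, 4.4]
    - [1.2, 8.1, -8, 0, 0, 0, 4.4]
    - [1.2, 8.1, -7, 0, 0, 0, 4.4]
    - [1.2, 8.1, -6.5, 0, 0, 0, 4.4]
    - [1.2, 8.1, -6, 0, 0, 0, 4.4]
    - [1.2, 8.1, -6, 0, 0, 0, 4.4]

```text
time_s: 5.92
eef_pos: [0.417, -0.2153, 0.0896]
eef_rot: [-0.001, -0.106, 0.994, 0.0]
ft_force: [-0.6, -0.1, 0.5]
finger_gap: 0.0439
gripper_force: 0.0
```

```bash
python3 chk.py
python3 - <<'E'
from h import *
np.set_printoptions(precision=3,suppress=True)
im=get_image("wrist"); cv2.imwrite("pics/w2.png",im["pixels"][:,:,::-1]); a,O,x,y=jig()
for n in ["wrist","side","scene"]:
    im=get_image(n);P=cloud(im)
    for m,s,c in blobs(im,(0,150,80),(8,255,255),30):
        q=P[m&(im["range_z"]>0)]; J=np.c_[(q[:,:2]-O)@np.c_[x,y],q[:,2]]*1e3
        if len(J) and abs(np.median(J[:,0])+149)<20: print(n,s,np.median(J,0),J.min(0),J.max(0))
E
```

```text
t 5.9167 jig mm [-149.523   -0.556   89.605] yaw err deg -0.004856651206930146 toolz [-0.002  0.    -1.   ] F jig -0.6480037357000038 0.0222359308110425 0.5219146817479849 gap 0.043855170762308666
side 97 [-137.783  -66.177   40.328] [-146.145  -69.081   22.778] [-129.221  -60.916   54.912]
scene 91 [-141.984  -62.301   40.482] [-146.454  -67.702   27.744] [-129.43   -59.761   54.764]
wrist 237 [-141.262  -63.38    33.999] [-146.241  -68.072   23.092] [-124.994  -62.883   43.854]
wrist [ 250  244   44   43 1368] [-149.234  -30.065   44.79 ] [-160.466  -43.344   39.891] [-135.338  -18.386   94.505]
wrist [ 352  244   44   42 1327] [-149.407   28.208   44.807] [-160.258   16.127   40.127] [-136.198   41.427   95.816]
side [284 228  11   8  69] [-150.072  -33.      46.801] [-159.883  -41.963   42.859] [-139.302  -19.363   50.224]
scene [322 306  18  16 220] [-148.206  -28.321   45.729] [-160.635  -41.372   42.379] [-136.089  -17.308   48.861]
scene [293 334  18  17 244] [-148.664   31.564   45.807] [-159.521   18.635   42.166] [-135.427   43.068   49.428]
```

View pics/w2.png

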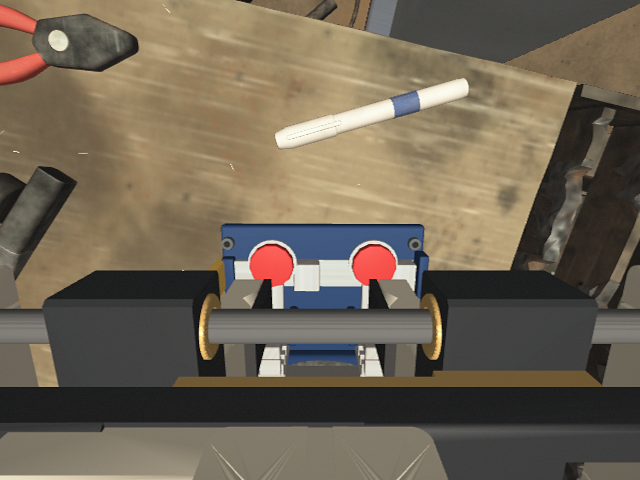

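The wrist picture shows both buttons at (272,264) and (374,264), with the fingertips centred above them. The tab face reads -68 mm in the side view, so it is fully in. Now I press.

move_arm:
  increments:
    - [0, 0, 1.5, 0, 0, 0, 4.4]
    - [0, 0, 3, 0, 0, 0, 4.4]
    - [0, 0, 4, 0, 0, 0, 4.4]
    - [0, 0, 4.4, 0, 0, 0, 4.4]
    - [0, 0, 4.7, 0, 0, 0, 4.4]
    - [0, 0, 5.0, 0, 0, 0, 4.4]
    - [0.1, 0, 5.3, 0, 0, 0, 4.4]
    - [0.1, 0, 5.6, 0, 0, 0, 4.4]
    - [0.1, 0, 5.8, 0, 0, 0, 4.4]
    - [0.1, 0, 5.9, 0, 0, 0, 4.4]
    - [0.1, 0, 5.9, 0, 0, 0, 4.4]

```text
time_s: 7.18
eef_pos: [0.4157, -0.2156, 0.0329]
eef_rot: [-0.001, -0.106, 0.994, -0.0]
ft_force: [-7.9, 2.9, 17.4]
finger_gap: 0.0437
gripper_force: 9.2
```

```bash
python3 chk.py
```

```text
t 7.1833 jig mm [-150.77    -0.587   32.879] yaw err deg -0.05793547730427437 toolz [-0.001 -0.    -1.   ] F jig -7.082033672417817 4.539724056674091 17.42900516917259 gap 0.04373854793108534
side 99 [-137.838  -65.752   40.583] [-146.022  -69.465   22.405] [-129.228  -61.432   54.892]
```

move_arm:
  increments:
    - [0, 0, 0.1, 0, 0, 0, 4.4]
    - [0, 0, 0.1, 0, 0, 0, 4.4]
    - [0, 0, 0.1, 0, 0, 0, 4.4]
    - [0, 0, 0.1, 0, 0, 0, 4.4]
    - [0, 0, 0.1, 0, 0, 0, 4.4]
    - [0, 0, 0.1, 0, 0, 0, 4.4]
    - [0, 0, 0.1, 0, 0, 0, 4.4]
    - [0, 0, 0.1, 0, 0, 0, 4.4]
    - [0, 0, 0.1, 0, 0, 0, 4.4]
    - [0, 0, 0.1, 0, 0, 0, 4.4]
    - [0, 0, 0.1, 0, 0, 0, 4.4]
    - [0, 0, 0.1, 0, 0, 0, 4.4]

```text
time_s: 8.33
eef_pos: [0.4158, -0.2156, 0.0326]
eef_rot: [-0.0, -0.107, 0.994, -0.0]
ft_force: [-10.0, 3.7, 26.1]
finger_gap: 0.044
gripper_force: 13.9
```

```bash
cat > leaf.py <<'E'
from h import *
np.set_printoptions(precision=3,suppress=True)
where(); a,O,x,y=jig()
im=get_image("side"); P=cloud(im)
cv2.imwrite("pics/s_%d.png"%(monitor.state()["time_s"]*100),im["pixels"][110:310,200:467,::-1].repeat(3,0).repeat(3,1))
for m,s,c in blobs(im,(18,110,80),(35,255,255),10):
    q=P[m&(im["range_z"]>0)]; J=np.c_[(q[:,:2]-O)@np.c_[x,y],q[:,2]]*1e3
    if len(J) and abs(np.median(J[:,0]))<140 and abs(np.median(J[:,1]))<70: print("bush",np.median(J,0))
J=np.c_[(P.reshape(-1,3)[:,:2]-O)@np.c_[x,y],P.reshape(-1,3)[:,2]]*1e3
k=(abs(J[:,1])<58)&(J[:,0]>-80)&(J[:,0]<95)&(J[:,2]>45)&(J[:,2]<260); J=J[k]
print("n",len(J),"pct z",np.percentile(J[:,2],[5,50,95,99]),"leaf angle",np.median(np.arctan2(J[:,2]-52,80-J[:,0])[(np.hypot(J[:,2]-52,80-J[:,0])>110)&(np.hypot(J[:,2]-52,80-J[:,0])<170)]))
E
python3 leaf.py
```

```text
t 8.3333 jig mm [-150.733   -0.643   32.625] yaw err deg -0.06458032590794434 toolz [-0.001 -0.    -1.   ] F jig -9.004870612248173 5.693479533220361 26.103914724734114 gap 0.04395964712301022
bush [-23.308  37.313 119.998]
bush [41.824 36.534 83.749]
bush [-23.437 -35.424 119.326]
bush [ 42.094 -34.792  83.146]
bush [-138.286  -65.806   40.482]
n 2067 pct z [ 61.734 105.643 138.137 141.776] leaf angle 0.5544575328158204
```

Both catches are released and the leaf is rising, at 0.55 rad now. I keep holding.

move_arm:
  increments:
    - [0, 0, 0, 0, 0, 0, 4.4]
    - [0, 0, 0, 0, 0, 0, 4.4]
    - [0, 0, 0, 0, 0, 0, 4.4]
    - [0, 0, 0, 0, 0, 0, 4.4]
    - [0, 0, 0, 0, 0, 0, 4.4]
    - [0, 0, 0, 0, 0, 0, 4.4]
    - [0, 0, 0, 0, 0, 0, 4.4]
    - [0, 0, 0, 0, 0, 0, 4.4]
    - [0, 0, 0, 0, 0, 0, 4.4]
    - [0, 0, 0, 0, 0, 0, 4.4]
    - [0, 0, 0, 0, 0, 0, 4.4]
    - [0, 0, 0, 0, 0, 0, 4.4]
    - [0, 0, 0, 0, 0, 0, 4.4]
    - [0, 0, 0, 0, 0, 0, 4.4]
    - [0, 0, 0, 0, 0, 0, 4.4]
    - [0, 0, 0, 0, 0, 0, 4.4]
    - [0, 0, 0, 0, 0, 0, 4.4]
    - [0, 0, 0, 0, 0, 0, 4.4]
    - [0, 0, 0, 0, 0, 0, 4.4]
    - [0, 0, 0, 0, 0, 0, 4.4]

```text
time_s: 10.05
eef_pos: [0.4158, -0.2156, 0.0326]
eef_rot: [-0.0, -0.107, 0.994, -0.0]
ft_force: [-9.9, 5.0, 27.1]
finger_gap: 0.0439
gripper_force: 13.9
```

move_arm:
  increments:
    - [0, 0, 0, 0, 0, 0, 4.4]
    - [0, 0, 0, 0, 0, 0, 4.4]
    - [0, 0, 0, 0, 0, 0, 4.4]
    - [0, 0, 0, 0, 0, 0, 4.4]
    - [0, 0, 0, 0, 0, 0, 4.4]
    - [0, 0, 0, 0, 0, 0, 4.4]
    - [0, 0, 0, 0, 0, 0, 4.4]
    - [0, 0, 0, 0, 0, 0, 4.4]
    - [0, 0, 0, 0, 0, 0, 4.4]
    - [0, 0, 0, 0, 0, 0, 4.4]
    - [0, 0, 0, 0, 0, 0, 4.4]
    - [0, 0, 0, 0, 0, 0, 4.4]
    - [0, 0, 0, 0, 0, 0, 4.4]
    - [0, 0, 0, 0, 0, 0, 4.4]
    - [0, 0, 0, 0, 0, 0, 4.4]
    - [0, 0, 0, 0, 0, 0, 4.4]
    - [0, 0, 0, 0, 0, 0, 4.4]
    - [0, 0, 0, 0, 0, 0, 4.4]
    - [0, 0, 0, 0, 0, 0, 4.4]
    - [0, 0, 0, 0, 0, 0, 4.4]

```text
time_s: 11.72
eef_pos: [0.4158, -0.2156, 0.0326]
eef_rot: [-0.0, -0.107, 0.994, -0.0]
ft_force: [-9.9, 3.8, 25.9]
finger_gap: 0.0445
gripper_force: 13.9
```

move_arm:
  increments:
    - [0, 0, 0, 0, 0, 0, 4.4]
    - [0, 0, 0, 0, 0, 0, 4.4]
    - [0, 0, 0, 0, 0, 0, 4.4]
    - [0, 0, 0, 0, 0, 0, 4.4]
    - [0, 0, 0, 0, 0, 0, 4.4]
    - [0, 0, 0, 0, 0, 0, 4.4]
    - [0, 0, 0, 0, 0, 0, 4.4]
    - [0, 0, 0, 0, 0, 0, 4.4]
    - [0, 0, 0, 0, 0, 0, 4.4]
    - [0, 0, 0, 0, 0, 0, 4.4]
    - [0, 0, 0, 0, 0, 0, 4.4]
    - [0, 0, 0, 0, 0, 0, 4.4]
    - [0, 0, 0, 0, 0, 0, 4.4]
    - [0, 0, 0, 0, 0, 0, 4.4]
    - [0, 0, 0, 0, 0, 0, 4.4]
    - [0, 0, 0, 0, 0, 0, 4.4]
    - [0, 0, 0, 0, 0, 0, 4.4]
    - [0, 0, 0, 0, 0, 0, 4.4]
    - [0, 0, 0, 0, 0, 0, 4.4]
    - [0, 0, 0, 0, 0, 0, 4.4]

```text
time_s: 13.38
eef_pos: [0.4158, -0.2156, 0.0326]
eef_rot: [-0.0, -0.107, 0.994, -0.0]
ft_force: [-10.0, 5.0, 26.2]
finger_gap: 0.0441
gripper_force: 13.9
```

```bash
python3 leaf.py
```

```text
t 13.3833 jig mm [-150.679   -0.649   32.63 ] yaw err deg -0.06292772205810344 toolz [-0.001 -0.    -1.   ] F jig -8.720947346517926 6.991723057305364 26.196860767444306 gap 0.04408038095548685
bush [-138.269  -65.798   40.612]
n 1038 pct z [ 58.578 174.28  222.002 224.712] leaf angle 1.3082385420122022
```

move_arm:
  increments:
    - [0, 0, 0, 0, 0, 0, 4.4]
    - [0, 0, 0, 0, 0, 0, 4.4]
    - [0, 0, 0, 0, 0, 0, 4.4]
    - [0, 0, 0, 0, 0, 0, 4.4]
    - [0, 0, 0, 0, 0, 0, 4.4]
    - [0, 0, 0, 0, 0, 0, 4.4]
    - [0, 0, 0, 0, 0, 0, 4.4]
    - [0, 0, 0, 0, 0, 0, 4.4]
    - [0, 0, 0, 0, 0, 0, 4.4]
    - [0, 0, 0, 0, 0, 0, 4.4]
    - [0, 0, 0, 0, 0, 0, 4.4]
    - [0, 0, 0, 0, 0, 0, 4.4]
    - [0, 0, 0, 0, 0, 0, 4.4]
    - [0, 0, 0, 0, 0, 0, 4.4]
    - [0, 0, 0, 0, 0, 0, 4.4]
    - [0, 0, 0, 0, 0, 0, 4.4]
    - [0, 0, 0, 0, 0, 0, 4.4]
    - [0, 0, 0, 0, 0, 0, 4.4]
    - [0, 0, 0, 0, 0, 0, 4.4]
    - [0, 0, 0, 0, 0, 0, 4.4]

```text
time_s: 15.1
eef_pos: [0.4158, -0.2156, 0.0326]
eef_rot: [-0.0, -0.107, 0.994, -0.0]
ft_force: [-10.7, 4.2, 26.3]
finger_gap: 0.0437
gripper_force: 13.9
```

move_arm:
  increments:
    - [0, 0, 0, 0, 0, 0, 4.4]
    - [0, 0, 0, 0, 0, 0, 4.4]
    - [0, 0, 0, 0, 0, 0, 4.4]
    - [0, 0, 0, 0, 0, 0, 4.4]
    - [0, 0, 0, 0, 0, 0, 4.4]
    - [0, 0, 0, 0, 0, 0, 4.4]
    - [0, 0, 0, 0, 0, 0, 4.4]
    - [0, 0, 0, 0, 0, 0, 4.4]
    - [0, 0, 0, 0, 0, 0, 4.4]
    - [0, 0, 0, 0, 0, 0, 4.4]

```text
time_s: 15.93
eef_pos: [0.4158, -0.2156, 0.0326]
eef_rot: [-0.0, -0.107, 0.994, -0.0]
ft_force: [-10.4, 3.9, 26.6]
finger_gap: 0.044
gripper_force: 13.9
```

```bash
python3 leaf.py; ls pics
```

```text
t 15.9333 jig mm [-150.726   -0.648   32.62 ] yaw err deg -0.06421624709640657 toolz [-0.001 -0.001 -1.   ] F jig -9.380214511370141 6.060283974904768 26.598712702936506 gap 0.04404628140525355
bush [-138.189  -65.711   39.777]
n 1033 pct z [ 59.181 175.835 222.05  224.587] leaf angle 1.3089020063505825
s_1343.png
s_1598.png
s_838.png
scene0.png
side0.png
w1.png
w2.png
```

The leaf has stopped at its stop: the angle has been unchanged for 2.5 s. I let go and draw clear.

move_arm:
  increments:
    - [0, 0, -0.3, 0, 0, 0, 4.4]
    - [0, 0, -0.8, 0, 0, 0, 4.4]
    - [0, 0, -1.5, 0, 0, 0, 4.4]
    - [0, 0, -3, 0, 0, 0, 4.4]
    - [0, 0, -5, 0, 0, 0, 4.4]
    - [0, 0, -7, 0, 0, 0, 4.4]
    - [0, 0, -9, 0, 0, 0, 4.4]
    - [0, 0, -11, 0, 0, 0, 4.4]
    - [0, 0, -12, 0, 0, 0, 4.4]
    - [0, 0, -12, 0, 0, 0, 4.4]
    - [0, 0, -12, 0, 0, 0, 4.4]
    - [0, 0, -12, 0, 0, 0, 4.4]

```text
time_s: 16.98
eef_pos: [0.4162, -0.2153, 0.1502]
eef_rot: [-0.0, -0.106, 0.994, 0.0]
ft_force: [0.6, 0.2, -0.5]
finger_gap: 0.0441
gripper_force: 0.0
```

```bash
python3 leaf.py; python3 -c "
from h import *
cv2.imwrite('pics/end.png',get_image('side')['pixels'][:,:,::-1])"
```

```text
t 16.9833 jig mm [-150.26    -0.38   150.221] yaw err deg -0.01618158578615694 toolz [-0.  0. -1.] F jig 0.6642578094547983 0.04410067606829333 -0.4701765078794606 gap 0.04410660926289556
bush [-138.051  -65.549   40.408]
n 1032 pct z [ 58.532 176.019 221.785 224.887] leaf angle 1.3087374351936094
```

View pics/end.png

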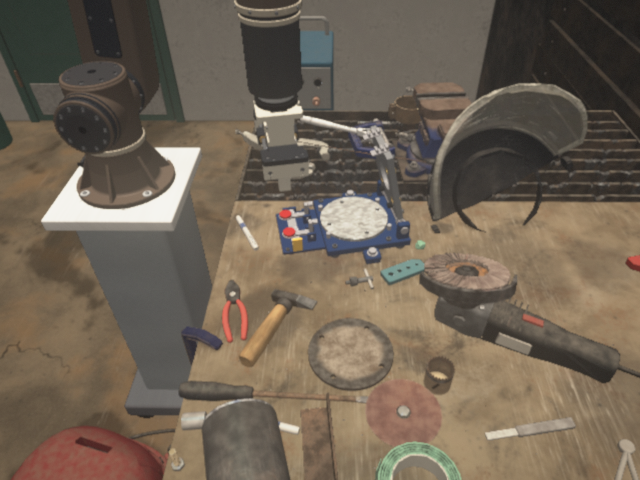

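The picture shows the leaf fully up at (388,175) and the blank in its nest at (355,217). The buttons are back up at (286,213) and (289,231), the other items haven't moved, and the gripper is clear.

```bash
python3 -c "
from plant import hand_in
print(hand_in())"
```

```text
the job is handed in; nothing more can be done
None
```

The jig is open and the job is handed in at about 17 s on the robot clock: lock tab fully in, both buttons held down until the leaf stopped by itself, then released, with the blank still in its nest and the gripper clear.

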